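# Clear the soldering stand and uncap the spirit lamp

## Task

The little metal spirit lamp has to be made ready for refilling, but a four-legged soldering stand is standing over it. First lift the stand up and off and set it down upright on the grey stone slab; then lift the loose brass cap off the lamp and set it, mouth down, into the round recess of the wooden block. Set both down rather than dropping them, let the lamp stay upright where it is, and leave the tools lying around alone.

Things in the scene. Friction and masses are not known exactly. Their poses are not given: they have to be found in the camera images.
- stand: Loose dark steel soldering stand, 0.35 kg: open square top frame 98 x 98 mm, 6 mm thick, upper face 106 mm above the feet, one middle bar along x; four round legs 8 mm thick at x, y = +-45 mm. Starts over the lamp, turned up to 30 deg, frame 12 mm above the cap: raise it over 90 mm before moving sideways. Origin: midway between the feet, at foot level; x along the handle, z up.
- stand_grip (a point): Centre of the stand's wooden handle: a level rod 12 mm thick, 76 mm long, along the stand's x, on a thin steel post at each end; its axis is 145 mm above the feet, 39 mm above the frame. Grip it from above, fingers closing along the stand's y. Axes as the stand's.
- lamp: Spirit lamp, round squat aluminium body 68 mm in diameter and 48 mm high, loose, about 0.30 kg, standing on the table. A dark burner tube 18 mm in diameter rises 18 mm above its flat shoulder (top at 66 mm), hidden under the cap at first. Origin: centre of its underside, z up.
- cap: Loose brass cap of the lamp: plain cylinder 30 mm in outer diameter, 40 mm high, closed on top, open below (inner diameter 24 mm, 35 mm deep), 50 g. It sits loosely over the burner tube, rim on the lamp's shoulder 48 mm above the table, top at 88 mm, and lifts straight off. Origin: centre of its open lower rim, z up towards the closed top.
- slab: Grey stone slab, fixed on the table, 180 mm (its x) x 200 mm (its y), 22 mm thick; to the robot's left or right. Origin: centre of its underside, z up; its top is 22 mm above.
- holder: Cap holder, a plain wooden block fixed on the table, 90 mm (its x) x 80 mm (its y), 24 mm high, with one shallow round recess in the middle of its top; across from the slab. Origin: centre of its underside, z up.
- holder_hole0 (a point): Centre of the mouth of the holder's recess, level with the block's top, 24 mm above the table. The recess is 42 mm in diameter and 8 mm deep (floor 16 mm above the table). Axes as the holder's.
- whetstone: Bystander: pale whetstone 50 x 150 x 20 mm lying on the table beyond the lamp. Origin: centre of its underside.
- bench_block: Bystander: square steel bench block 70 x 70 x 30 mm on the table beyond the lamp. Origin: centre of its underside.
- pliers: Bystander: pliers about 130 mm long and 14 mm high with red grips lying between robot and lamp. Origin: their pivot, at table level; jaws towards their x.
Things that resemble listed ones, but are neither listed nor needed, are in the scene too. Of the things like the holder, leave any that is orange or turquoise; of the rest the larger one is meant.

How it is judged:
By the outcome, as a careful person would: the job done as asked, in the order asked, and still so for the second after the job is handed in, with the robot touching nothing.
It also fails if it takes over 58 s, if anything falls off the work surface, if the arm or the gripper's body presses on something with over 40 N, if the wrist force passes 120 N, or if a joint passes its speed limit or range.

## Robot

A 6-joint arm with a two-finger parallel gripper is mounted at the origin on the work surface. World frame = base frame: x ahead of the robot, y to its left, z up, the work surface at z = 0. Lengths are in m, angles in rad, forces in N, time in s.
With the tool pointing down it reaches from about 0.4 to 0.825 m from the base axis. Payload 7 kg.
Tool frame: the origin (TCP) lies at the very end of the fingers, on their centre line; the grasp point (between the pads) lies 19 mm behind it (arm.grasp_offset is the distance from the TCP to the grasp point, in m); z points along the fingers, y is the line along which they close (so a half turn about z gives the same grasp; the last joint's range is limited). The gripper opens to 88 mm and grips with 3 to 60 N. Pads are 19 mm wide; open, the fingers measure 130 mm over their backs; the gripper's body (78 mm by 193 mm) begins 47 mm behind the grasp point.
Start: joints at [1.435, 0.359, 0.012, 0, -1.224, -0.288], TCP at [0.278, 0.615, 0.227] pointing down, gripper open.
Joint ranges: [-3.07, 3.07], [-1.43, 2.12], [-1.02, 1.25], [-3.03, 1.67], [-3.05, -0], [-3.03, 3.03]. Speed limits (rad/s): [2.39, 2.39, 3.01, 3.14, 3.14, 3.14].

## Interface

Orientations are given as [roll, pitch, yaw] about the fixed x, y, z axes, in that order (R = Rz(yaw) Ry(pitch) Rx(roll)).
In Python, from station import get_state, cams, arm, nets gives the robot as it stands.
- The arm moves only by the shell command python3 -m creep 'ROWS' [FORCE]. ROWS is a JSON object of lists of equal length, an entry for each row: "translation": the shift along the world's x, y, z in mm, a list of three; "spin": the turn about the world's z in rad; "gripper": the opening, from 0 (shut) to 1 (fully open). In form: {"translation": [[dx, dy, dz], ...], "spin": [spin, ...], "gripper": [gripper, ...]}. A call has 1 to 8 rows; each row shifts and turns the commanded pose from where the row before left it; what a row does not reach is not made up. A row lasts 1/10 s, in which the tool goes at most 50 mm and 8.59 degrees, less where a joint would pass 70% of its speed; a pose out of reach is approached as far as the arm can. A call is refused whole if a number of a shift passes 50 or a number of a turn 0.15, either way. A call with a gripper value outside its range is refused whole. The fingers move at their own pace and stop on an object; FORCE is the grip in N (left out, the last holds). Time passes only in rows, so rows that do not move let the fingers close. It gives the time, the measured TCP pose, the force, the opening and the grip force at its end, in the units of the state.
- get_state(): the state, without advancing time (a new reading comes with each control period).
- cams.grab_frame(name): name is "scene" or "top" or "wrist"; returns a dict with "img" (384x512x3 uint8, red, green, blue), "mtx" (3x3 intrinsics, pixels), "R" (3x3) and "t" (3): a world point X has camera coordinates R X + t. Camera axes: x right, y down, z forward; pixel columns grow to the right and rows downward; lengths in m; the calibration is good to about 2 mm. A picture is of the moment at which its call begins. There is no depth.
- arm.job_done(): hands the job in; it is judged then, once.
Trained networks look in the newest picture that a camera, given by its name, has taken for a name from the list of things; names that differ only in an ending like _2 or _b are one class to them, and where a whole thing is asked for, a point or a joint stands for the part that bears it (a point fixed in the world has none). Each returns a list of dicts, best first, with "confidence" (0 to 1); they miss things now and then, are a little off and sometimes report something else, mostly with a low value. They report only what shows in the picture. A call takes as long as a camera call. They do not tell look-alikes from the thing itself.
- nets.search_frame(camera, label): "centre" ([x, y, z] in m, in world coordinates, good to about 4 mm: the middle of the surface that is visible of it).
- nets.pinpoint(camera, label): "centre" ([x, y, z] in m, in world coordinates, good to about 4 mm: a listed point, or the origin of a listed thing).
The state is a dict: "t": time; "q": joint angles; "qd": joint speeds; "joint_efforts": joint torques, N m; "eef_pos": TCP position; "ee_rot": TCP orientation; "force": force on the tool from outside, world axes, zero at the start; "moment": the same for the moment, N m; "width": finger opening in m; "gripper_force": force on a finger pad.
Only numpy, scipy, OpenCV 4.12 (cv2) and the standard library are available. Lean on these libraries where they do the work, as an engineer would, in place of code of your own. Each camera call takes 0.05 s, during which the arm holds its last target. There are 200 camera calls.

## Working session

There is one attempt and no reset: what is moved stays moved. The work goes in short steps, Python scripts to look and compute and a shell command to move; the robot and the scene stay as the last step left them, time stands still between calls to the robot, and variables do not carry over. Pictures are saved under pics/ and viewed, at most 10 in all, crops included, and the job is handed in when it is done.

```bash
mkdir -p pics
python3 - <<'E'
from station import get_state,cams,arm,nets
import cv2,numpy as np
s=get_state();print(s['t'],s['eef_pos'],s['ee_rot'],s['width'])
ims=[]
for c in("top","scene"):
    f=cams.grab_frame(c);cv2.imwrite(f"pics/{c}0.png",f["img"][:,:,::-1])
    for l in("stand","stand_grip","lamp","cap","slab","holder","holder_hole0","pliers","whetstone"):
        for d in nets.pinpoint(c,l)[:4]:
            X=np.array(d["centre"]);p=f["mtx"]@(f["R"]@X+f["t"]);print(c,l,round(d["confidence"],2),X.round(4),(p[:2]/p[2]).round())
E
```

```text
0.0 [0.27740579 0.6148132  0.22562607] [ 3.13993800e+00 -1.46679272e-04 -4.23946038e-01] 0.08808510238772611
top stand 0.58 [ 0.5404  0.0171 -0.0021] [241. 200.]
top stand_grip 0.82 [0.5412 0.0214 0.1464] [236. 190.]
top lamp 0.73 [0.5357 0.0151 0.0009] [241. 202.]
top cap 0.65 [0.5334 0.0099 0.0474] [242. 200.]
top slab 0.3 [ 0.7673 -0.074  -0.0021] [275. 129.]
top holder 0.77 [ 0.4936 -0.1956 -0.0017] [313. 220.]
top holder 0.71 [ 0.4458 -0.4392 -0.0015] [398. 240.]
top holder 0.69 [ 0.496  -0.3116 -0.0058] [353. 221.]
top holder 0.67 [ 0.6383 -0.3419 -0.0013] [363. 174.]
top holder_hole0 0.97 [ 0.4968 -0.3136  0.027 ] [356. 219.]
top holder_hole0 0.73 [ 0.4885 -0.1957  0.0135] [314. 221.]
top holder_hole0 0.68 [ 0.6408 -0.3413  0.0235] [365. 171.]
top holder_hole0 0.65 [ 0.4455 -0.4384  0.0151] [399. 240.]
top pliers 0.68 [ 0.3592  0.0213 -0.0018] [236. 263.]
scene stand 0.84 [ 0.5341  0.0178 -0.0012] [279. 220.]
scene stand_grip 0.82 [0.5374 0.0157 0.1452] [282. 186.]
scene lamp 0.74 [0.7624 0.1038 0.0017] [317. 302.]
scene lamp 0.56 [0.5273 0.0105 0.0009] [276. 218.]
scene cap 0.44 [0.5307 0.0132 0.0491] [278. 208.]
scene cap 0.27 [ 0.3612  0.0246 -0.0023] [280. 173.]
scene slab 0.89 [ 0.5346  0.2794 -0.0031] [376. 224.]
scene holder 0.72 [ 0.4919 -0.3135  0.0009] [160. 203.]
scene holder 0.71 [ 0.4452 -0.4402 -0.0007] [120. 189.]
scene holder 0.63 [ 0.4924 -0.1934 -0.003 ] [203. 206.]
scene holder 0.62 [ 0.6359 -0.3418 -0.0041] [139. 249.]
scene holder_hole0 0.95 [ 0.4952 -0.3094  0.0277] [160. 198.]
scene holder_hole0 0.95 [ 0.4917 -0.1976  0.0215] [201. 200.]
scene holder_hole0 0.78 [ 0.4471 -0.4381  0.0165] [119. 186.]
scene holder_hole0 0.61 [ 0.643  -0.3384  0.0185] [137. 247.]
scene pliers 0.76 [ 3.596e-01  2.710e-02 -3.000e-04] [281. 173.]
scene whetstone 0.79 [ 7.632e-01  1.024e-01 -5.000e-04] [316. 303.]
```

Run:
```python
import cv2,numpy as np
a=cv2.imread("pics/top0.png");b=cv2.imread("pics/scene0.png")
A=cv2.resize(a[80:280,110:430],(800,500),interpolation=2)
cv2.imwrite("pics/top_crop.png",A)
cv2.imwrite("pics/hold_crop.png",cv2.resize(b[150:300,80:320],(800,500),interpolation=2))
```

```text
(no output)
```

View pics/top_crop.png

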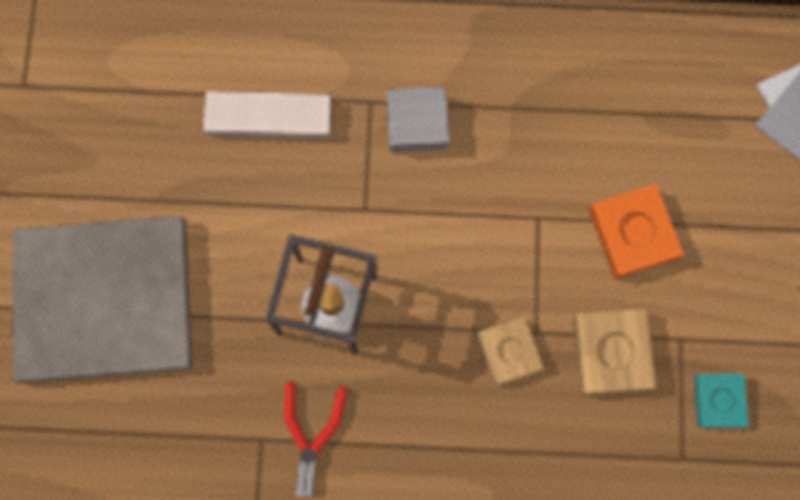

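View pics/hold_crop.png

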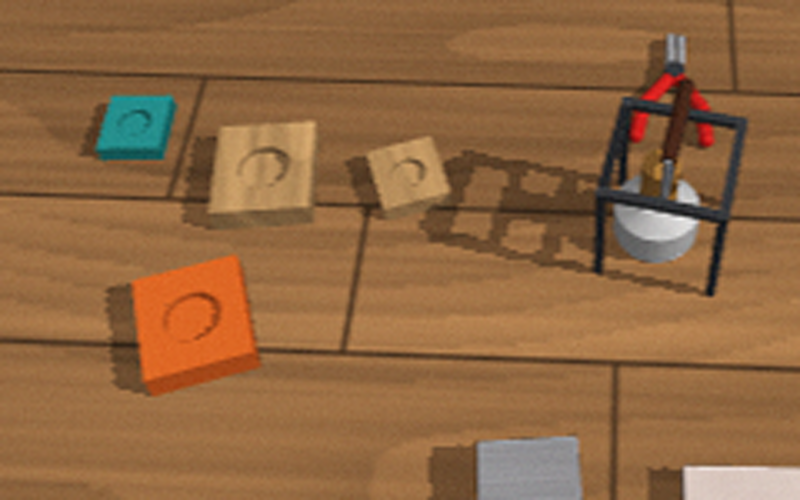

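The holder candidates in the top picture are:
- orange block at (365,171)
- turquoise block at (399,240)
- small wooden block at (314,221)
- large wooden block at (356,219)

Orange and turquoise are ruled out, and the larger of the rest is the wooden block at (356,219), which the enlarged crop confirms. In the top crop, the stand's handle runs from (327,245) to (313,315), and the slab is on the left at (101,299).

```bash
cat > h.py <<'E'
import numpy as np
from station import get_state,cams,arm,nets
def ray(f,uv,z):
    d=f["R"].T@np.linalg.inv(f["mtx"])@np.array([*uv,1.]);c=-f["R"].T@f["t"]
    return c+d*(z-c[2])/d[2]
E
python3 - <<'E'
from h import *
f=cams.grab_frame("top")
u=lambda x,y:((x+.5)/2.5+110-.5,(y+.5)/2.5+80-.5)
P=[ray(f,u(*p),.106)[:2] for p in[(292,238),(376,258),(355,345),(270,325)]]
print(np.round(P,3),np.mean(P,0))
for a,b in((3,0),(2,1),(1,0),(2,3)):
    d=P[b]-P[a];print(np.degrees(np.arctan2(d[1],d[0])),np.linalg.norm(d))
H=[ray(f,u(*p),.148)[:2] for p in[(327,245),(313,315)]];print(H,np.mean(H,0),H[0]-H[1],np.degrees(np.arctan2(*(H[0]-H[1])[::-1])))
S=[ray(f,u(*p),.022)[:2] for p in[(12,230),(183,217),(189,368),(15,381)]];print(np.round(S,3),np.mean(S,0))
Q=[ray(f,u(*p),.024)[:2] for p in[(577,315),(648,310),(655,388),(585,394)]];print(np.round(Q,3),np.mean(Q,0))
E
```

```text
[[ 0.589  0.052]
 [ 0.571 -0.039]
 [ 0.476 -0.021]
 [ 0.493  0.069]] [0.5322699  0.01543284]
-10.033194130520489 0.0969531826387757
-10.44586092758675 0.09631175974365234
78.96754848592441 0.0929722161230103
79.35982840569976 0.09226958530360005
[array([0.57259858, 0.01139274]), array([0.49904618, 0.02125132])] [0.53582238 0.01632203] [ 0.0735524  -0.00985858] -7.634127430158351
[[0.604 0.388]
 [0.629 0.191]
 [0.453 0.168]
 [0.429 0.363]] [0.52858357 0.27724854]
[[ 0.534 -0.27 ]
 [ 0.543 -0.351]
 [ 0.454 -0.358]
 [ 0.444 -0.28 ]] [ 0.49394154 -0.31471746]
```

```bash
python3 -m creep '{"translation":[[8,-19,0],[16,-38,0],[16,-38,0],[16,-38,0],[16,-38,0],[16,-38,0],[16,-38,0],[16,-38,0]],"spin":[0.03,0.03,0.03,0.03,0.03,0.03,0.03,0.034],"gripper":[1,1,1,1,1,1,1,1]}' 40
python3 -m creep '{"translation":[[18,-40,0],[18,-40,0],[18,-40,0],[18,-40,0],[18,-40,0],[18,-40,0],[18,-40,0],[12,-33,0]],"spin":[0,0,0,0,0,0,0,0],"gripper":[1,1,1,1,1,1,1,1]}'
python3 -m creep '{"translation":[[0,0,0],[0,0,0],[0,0,0]],"spin":[0,0,0],"gripper":[1,1,1]}'
python3 - <<'E'
from h import *
import cv2
f=cams.grab_frame("wrist");cv2.imwrite("pics/w1.png",f["img"][:,:,::-1])
s=get_state();print(s['eef_pos'],s['ee_rot'],s['force'])
for l in("stand_grip","stand"):
  for d in nets.pinpoint("wrist",l)[:2]:
    X=np.array(d["centre"]);p=f["mtx"]@(f["R"]@X+f["t"]);print(l,d["confidence"],X,p[:2]/p[2])
E
```

```text
t: 1.85
eef_pos: [0.398, 0.3287, 0.2269]
ee_rot: [-3.141, -0.0, -0.178]
force: [1.5, 1.0, 0.6]
width: 0.0876
gripper_force: 0.0
t: 2.65
eef_pos: [0.5363, 0.0151, 0.2268]
ee_rot: [-3.142, -0.001, -0.18]
force: [-0.0, 1.2, 0.3]
width: 0.0875
gripper_force: 0.0
t: 2.95
eef_pos: [0.5354, 0.0177, 0.2266]
ee_rot: [-3.141, -0.0, -0.18]
force: [-0.5, 0.7, -0.2]
width: 0.0875
gripper_force: 0.0
[0.53541544 0.01797218 0.2266769 ] [-3.14138045e+00 -1.97877702e-04 -1.78925415e-01] [0.93881842 1.18640724 0.16048651]
stand_grip 0.77 [0.5409 0.0175 0.1417] [255.46290905 189.45709189]
stand 0.72 [0.5358 0.0212 0.0018] [253.079708   166.67615682]
stand 0.67 [0.539  0.0174 0.1464] [256.00803311 193.08754465]
```

View pics/w1.png

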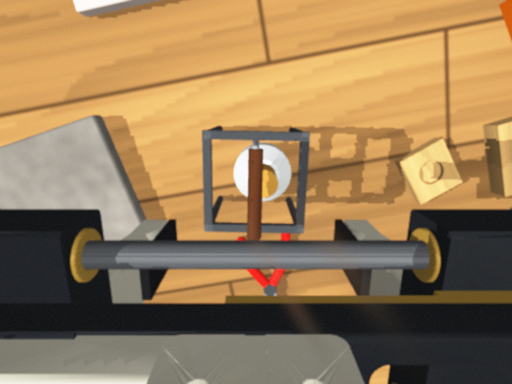

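The wrist view shows the handle vertical at u≈255, centred between the fingers and aligned with them. Next I descend and grip.

```bash
python3 -m creep '{"translation":[[2,0,-18],[0,0,-20],[0,0,-20],[0,0,-20],[0,0,-14],[0,0,-8],[0,0,0],[0,0,0]],"spin":[0,0,0,0,0,0,0,0],"gripper":[1,1,1,1,1,1,1,0]}' 40
python3 -m creep '{"translation":[[0,0,0],[0,0,0],[0,0,0],[0,0,0],[0,0,0],[0,0,0],[0,0,0],[0,0,0]],"spin":[0,0,0,0,0,0,0,0],"gripper":[0,0,0,0,0,0,0,0]}'
```

```text
t: 3.9
eef_pos: [0.538, 0.0177, 0.1272]
ee_rot: [-3.141, -0.001, -0.179]
force: [-0.2, -0.7, 0.3]
width: 0.0835
gripper_force: 0.0
t: 4.7
eef_pos: [0.5376, 0.0172, 0.1265]
ee_rot: [3.142, 0.0, -0.18]
force: [-0.5, -1.1, 0.6]
width: 0.0211
gripper_force: 0.0
```

```bash
python3 -m creep '{"translation":[[0,0,0],[0,0,0],[0,0,0],[0,0,0],[0,0,3],[0,0,5],[0,0,5],[0,0,7]],"spin":[0,0,0,0,0,0,0,0],"gripper":[0,0,0,0,0,0,0,0]}'
python3 -m creep '{"translation":[[0,0,10],[0,0,15],[0,0,15],[0,0,15],[0,0,15],[0,0,15],[0,0,10],[0,0,5]],"spin":[0,0,0,0,0,0,0,0],"gripper":[0,0,0,0,0,0,0,0]}'
python3 -m creep '{"translation":[[0,0,0],[0,0,0]],"spin":[0,0],"gripper":[0,0]}'
python3 - <<'E'
from h import *
import cv2
f=cams.grab_frame("scene");cv2.imwrite("pics/s1.png",cv2.resize(f["img"][130:290,170:430,::-1],(780,480)))
for l in("lamp","cap","stand_grip","stand"):
  for d in nets.pinpoint("scene",l)[:2]: print(l,d["confidence"],d["centre"])
E
```

```text
t: 5.5
eef_pos: [0.5373, 0.0172, 0.1468]
ee_rot: [3.141, 0.001, -0.18]
force: [0.0, -0.8, -3.8]
width: 0.0106
gripper_force: 40.0
t: 6.3
eef_pos: [0.5379, 0.0174, 0.248]
ee_rot: [-3.141, -0.002, -0.18]
force: [0.0, 0.4, -5.2]
width: 0.011
gripper_force: 40.0
t: 6.5
eef_pos: [0.5372, 0.0172, 0.246]
ee_rot: [3.141, 0.001, -0.18]
force: [-0.1, -0.0, -4.8]
width: 0.0107
gripper_force: 40.0
lamp 0.66 [0.5293, 0.0077, 0.0014]
lamp 0.33 [0.7653, -0.0797, 0.0011]
cap 0.67 [0.5309, 0.015, 0.0503]
cap 0.39 [0.3611, 0.0242, 0.002]
stand_grip 0.7 [0.5381, 0.0177, 0.2668]
stand 0.83 [0.5362, 0.0169, 0.1175]
```

View pics/s1.png

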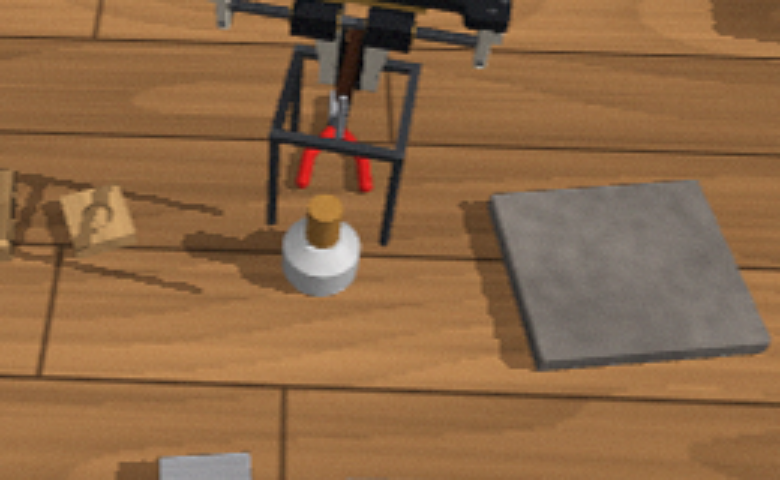

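The stand is held about 0.12 m up and is clear of the lamp, which is at crop (322,250). The slab is at crop (630,270). Now I move sideways.

```bash
python3 -m creep '{"translation":[[0,6,0],[0,12,0],[-1,18,0],[-1,20,0],[-1,20,0],[-1,20,0],[-1,20,0],[-1,20,0]],"spin":[0,0,0,0,0,0,0,0],"gripper":[0,0,0,0,0,0,0,0]}'
python3 -m creep '{"translation":[[-1,25,0],[-1,25,0],[0,25,0],[0,20,0],[0,15,0],[0,10,0],[0,5,0],[0,0,0]],"spin":[0,0,0,0,0,0,0,0],"gripper":[0,0,0,0,0,0,0,0]}'
python3 -m creep '{"translation":[[0,0,-10],[0,0,-18],[0,0,-18],[0,0,-18],[0,0,-12],[0,0,-8],[0,0,-3],[0,0,0]],"spin":[0,0,0,0,0,0,0,0],"gripper":[0,0,0,0,0,0,0,0]}'
python3 -m creep '{"translation":[[0,0,0],[0,0,0]],"spin":[0,0],"gripper":[0,0]}'
```

```text
t: 7.55
eef_pos: [0.5313, 0.1551, 0.2466]
ee_rot: [-3.141, -0.0, -0.179]
force: [0.0, -0.5, -4.1]
width: 0.0104
gripper_force: 40.0
t: 8.35
eef_pos: [0.5296, 0.2785, 0.2464]
ee_rot: [3.141, 0.0, -0.18]
force: [-0.3, -0.3, -4.1]
width: 0.0106
gripper_force: 40.0
t: 9.15
eef_pos: [0.5297, 0.2781, 0.1595]
ee_rot: [3.141, -0.0, -0.18]
force: [-0.0, -0.2, -5.0]
width: 0.0107
gripper_force: 40.0
t: 9.35
eef_pos: [0.53, 0.2786, 0.1604]
ee_rot: [-3.141, -0.001, -0.18]
force: [-0.8, 0.4, -3.6]
width: 0.0107
gripper_force: 40.0
```

Next I lower it in small steps until it touches.

```bash
python3 -m creep '{"translation":[[0,0,-4],[0,0,-2],[0,0,-2],[0,0,-1],[0,0,0],[0,0,0]],"spin":[0,0,0,0,0,0],"gripper":[0,0,0,0,0,0]}'
python3 -m creep '{"translation":[[0,0,-1],[0,0,0]],"spin":[0,0],"gripper":[0,0]}'
python3 -m creep '{"translation":[[0,0,-1],[0,0,0]],"spin":[0,0],"gripper":[0,0]}'
```

```text
t: 9.95
eef_pos: [0.5296, 0.2783, 0.1506]
ee_rot: [3.142, -0.0, -0.18]
force: [0.5, -0.1, -4.1]
width: 0.0107
gripper_force: 40.0
t: 10.15
eef_pos: [0.5295, 0.2782, 0.1495]
ee_rot: [3.142, 0.0, -0.18]
force: [-0.0, 0.3, -4.0]
width: 0.0111
gripper_force: 40.0
t: 10.35
eef_pos: [0.5297, 0.2784, 0.1486]
ee_rot: [-3.141, -0.0, -0.18]
force: [0.6, 0.5, -4.1]
width: 0.0107
gripper_force: 40.0
```

```bash
python3 -m creep '{"translation":[[0,0,-1],[0,0,0]],"spin":[0,0],"gripper":[0,0]}'
python3 -m creep '{"translation":[[0,0,-1],[0,0,0]],"spin":[0,0],"gripper":[0,0]}'
python3 - <<'E'
from h import *
for l in("stand_grip","stand"):
  for d in nets.pinpoint("scene",l)[:2]: print(l,d["confidence"],d["centre"])
E
```

```text
t: 10.55
eef_pos: [0.5299, 0.2784, 0.1485]
ee_rot: [-3.141, -0.001, -0.179]
force: [-1.3, -0.6, 4.3]
width: 0.0108
gripper_force: 40.0
t: 10.75
eef_pos: [0.5301, 0.2785, 0.1484]
ee_rot: [-3.14, -0.002, -0.179]
force: [-3.5, -1.7, 10.6]
width: 0.0112
gripper_force: 40.0
stand_grip 0.7 [0.5381, 0.0177, 0.2668]
stand 0.83 [0.5362, 0.0169, 0.1175]
```

Contact. I ease back up 1 mm, release, and rise.

```bash
python3 -m creep '{"translation":[[0,0,1],[0,0,0],[0,0,0],[0,0,0],[0,0,0],[0,0,0],[0,0,0],[0,0,0]],"spin":[0,0,0,0,0,0,0,0],"gripper":[0,1,1,1,1,1,1,1]}'
python3 -m creep '{"translation":[[0,0,5],[0,0,15],[0,0,20],[0,0,20],[0,0,20],[0,0,10],[0,0,0],[0,0,0]],"spin":[0,0,0,0,0,0,0,0],"gripper":[1,1,1,1,1,1,1,1]}'
python3 - <<'E'
from h import *
import cv2
for c in("scene","top"):
  f=cams.grab_frame(c)
  if c=="scene": cv2.imwrite("pics/s2.png",f["img"][:,:,::-1])
  else: cv2.imwrite("pics/t2.png",cv2.resize(f["img"][80:280,110:430,::-1],(800,500)))
  for l in("stand","lamp","cap"):
    for d in nets.pinpoint(c,l)[:2]: print(c,l,d["confidence"],d["centre"])
E
```

```text
t: 11.65
eef_pos: [0.5296, 0.2783, 0.1475]
ee_rot: [3.142, 0.0, -0.18]
force: [0.5, -0.5, 0.5]
width: 0.0611
gripper_force: 0.0
t: 12.45
eef_pos: [0.5292, 0.2781, 0.2369]
ee_rot: [3.141, 0.001, -0.18]
force: [-0.6, -0.1, 0.5]
width: 0.0879
gripper_force: 0.0
scene stand 0.68 [0.5282, 0.2816, 0.0188]
scene lamp 0.77 [0.5254, 0.0099, 0.0006]
scene cap 0.46 [0.533, 0.0129, 0.052]
top stand 0.68 [0.5317, 0.2727, 0.0213]
top lamp 0.73 [0.5342, 0.0105, 0.0026]
top lamp 0.62 [0.5324, 0.0121, 0.0508]
```

View pics/s2.png

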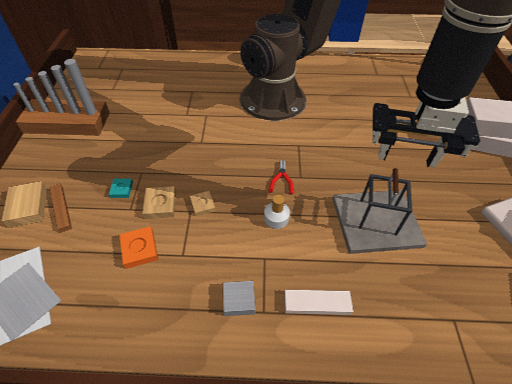

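The stand is upright on the slab at (378,215), and the lamp with its cap is at (277,213), undisturbed. I move above the cap and look with the wrist camera.

```bash
python3 -m creep '{"translation":[[0,-15,0],[0,-30,0],[1,-45,0],[1,-45,0],[0,-45,0],[0,-45,0],[0,-30,0],[0,-12,0]],"spin":[0,0,0,0,0,0,0,0],"gripper":[1,1,1,1,1,1,1,1]}'
python3 -m creep '{"translation":[[0,0,-15],[0,0,-25],[0,0,-20],[0,0,0],[0,0,0]],"spin":[0,0,0,0,0],"gripper":[1,1,1,1,1]}'
python3 - <<'E'
from h import *
import cv2
f=cams.grab_frame("wrist");cv2.imwrite("pics/w3.png",f["img"][:,:,::-1])
s=get_state();print(s['eef_pos'],s['ee_rot'])
for l in("cap","lamp"):
  for d in nets.pinpoint("wrist",l)[:2]:
    X=np.array(d["centre"]);p=f["mtx"]@(f["R"]@X+f["t"]);print(l,d["confidence"],X,p[:2]/p[2])
X=s['eef_pos']*1;X[2]=.088;p=f["mtx"]@(f["R"]@X+f["t"]);print("tcp at .088",p[:2]/p[2])
for uv in((256,190),(256,250)):print(ray(f,uv,.088))
E
```

```text
t: 13.65
eef_pos: [0.5309, 0.0083, 0.2378]
ee_rot: [3.142, -0.0, -0.182]
force: [0.5, 0.4, -0.1]
width: 0.0875
gripper_force: 0.0
t: 14.15
eef_pos: [0.5317, 0.0113, 0.178]
ee_rot: [3.141, 0.0, -0.179]
force: [0.7, 0.3, 0.9]
width: 0.0878
gripper_force: 0.0
[0.53220111 0.01143566 0.17857263] [-3.14143346e+00 -1.11230897e-03 -1.79276194e-01]
cap 0.65 [0.5292 0.0105 0.0487] [257.31150496 185.90488086]
lamp 0.96 [0.5295 0.008  0.0006] [259.06796692 175.19760417]
tcp at .088 [256.01734019 193.66512985]
[0.53536591 0.01088533 0.088     ]
[0.48098597 0.02059833 0.088     ]
```

View pics/w3.png

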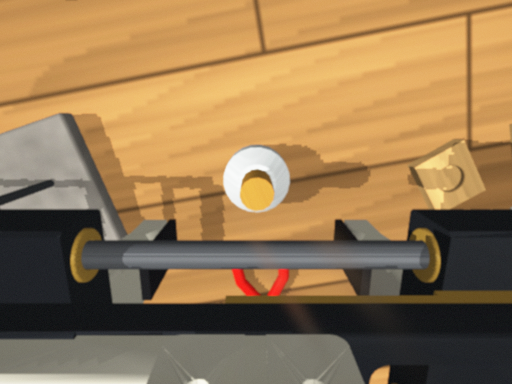

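The cap's top is at (257,193) and the TCP axis projects to (256,194), so it is well centred. Descending 115 mm and gripping.

```bash
python3 -m creep '{"translation":[[0,0,-15],[0,0,-25],[0,0,-25],[0,0,-20],[0,0,-15],[0,0,-10],[0,0,-5],[0,0,0]],"spin":[0,0,0,0,0,0,0,0],"gripper":[1,1,1,1,1,1,1,1]}' 20
python3 -m creep '{"translation":[[0,0,0],[0,0,0],[0,0,0],[0,0,0],[0,0,0],[0,0,0],[0,0,0],[0,0,0]],"spin":[0,0,0,0,0,0,0,0],"gripper":[0,0,0,0,0,0,0,0]}'
python3 -m creep '{"translation":[[0,0,0],[0,0,0],[0,0,0],[0,0,0]],"spin":[0,0,0,0],"gripper":[0,0,0,0]}'
```

```text
t: 15.1
eef_pos: [0.5317, 0.0113, 0.0626]
ee_rot: [3.142, 0.0, -0.18]
force: [0.1, 1.0, -0.1]
width: 0.0878
gripper_force: 0.0
t: 15.9
eef_pos: [0.5315, 0.0112, 0.0625]
ee_rot: [3.141, 0.0, -0.18]
force: [-0.9, 0.1, 0.4]
width: 0.0297
gripper_force: 20.1
t: 16.3
eef_pos: [0.5315, 0.0112, 0.0625]
ee_rot: [3.142, 0.0, -0.18]
force: [0.4, 0.3, 0.0]
width: 0.0295
gripper_force: 20.0
```

```bash
python3 -m creep '{"translation":[[0,0,2],[0,0,5],[0,0,10],[0,0,15],[0,0,20],[0,0,20],[0,0,10],[0,0,3]],"spin":[0,0,0,0,0,0,0,0],"gripper":[0,0,0,0,0,0,0,0]}'
python3 -m creep '{"translation":[[-2,-15,0],[-3,-25,0],[-4,-30,0],[-4,-30,0],[-4,-30,0],[-4,-30,0],[-4,-30,0],[-3,-30,0]],"spin":[0,0,0,0,0,0,0,0],"gripper":[0,0,0,0,0,0,0,0]}'
python3 -m creep '{"translation":[[-3,-30,0],[-3,-30,0],[-2,-25,0],[0,-12,0],[0,-6,0],[0,0,0],[0,0,0],[0,0,0]],"spin":[0,0,0,0,0,0,0,0],"gripper":[0,0,0,0,0,0,0,0]}'
python3 - <<'E'
from h import *
import cv2
s=get_state();print(s['eef_pos'],s['ee_rot'],s['width'])
f=cams.grab_frame("wrist");cv2.imwrite("pics/w4.png",f["img"][:,:,::-1])
for z in(.024,.128):
  X=s['eef_pos']*1;X[2]=z;p=f["mtx"]@(f["R"]@X+f["t"]);print("axis",z,p[:2]/p[2])
for c in("wrist","scene","top"):
  if c!="wrist":cams.grab_frame(c)
  for l in("holder_hole0","holder","lamp","cap"):
    for d in nets.pinpoint(c,l)[:4]:print(c,l,round(d["confidence"],2),d["centre"])
E
```

```text
t: 17.1
eef_pos: [0.5323, 0.0115, 0.1492]
ee_rot: [-3.14, -0.002, -0.18]
force: [-0.5, -0.7, -1.0]
width: 0.0295
gripper_force: 20.0
t: 17.9
eef_pos: [0.5022, -0.2104, 0.1465]
ee_rot: [3.142, 0.002, -0.18]
force: [0.1, 1.6, -0.8]
width: 0.0297
gripper_force: 20.0
t: 18.7
eef_pos: [0.4958, -0.3109, 0.1476]
ee_rot: [-3.141, -0.0, -0.179]
force: [0.1, -0.0, -1.2]
width: 0.0298
gripper_force: 20.0
[ 0.49576079 -0.31089338  0.14759763] [-3.14146990e+00 -6.71414521e-05 -1.78729612e-01] 0.02983065913919345
axis 0.024 [256.20213792 184.89120321]
axis 0.128 [256.97177816 223.73319997]
wrist holder_hole0 0.86 [0.6405, -0.3412, 0.0251]
wrist holder_hole0 0.83 [0.4905, -0.192, 0.0155]
wrist holder_hole0 0.77 [0.4954, -0.3144, 0.0231]
wrist holder_hole0 0.75 [0.4461, -0.4342, 0.017]
wrist holder 0.95 [0.4418, -0.4346, 0.0045]
wrist holder 0.71 [0.4979, -0.3139, -0.0018]
wrist holder 0.62 [0.4955, -0.1936, -0.0027]
wrist cap 0.58 [0.4939, -0.3081, 0.1344]
scene holder_hole0 0.91 [0.6408, -0.3408, 0.0192]
scene holder_hole0 0.7 [0.493, -0.198, 0.019]
scene holder_hole0 0.64 [0.4978, -0.3097, 0.0296]
scene holder_hole0 0.58 [0.4482, -0.4343, 0.0169]
scene holder 0.94 [0.4935, -0.3134, -0.0001]
scene holder 0.89 [0.4965, -0.1948, -0.0005]
scene holder 0.87 [0.6345, -0.3374, -0.0014]
scene holder 0.86 [0.4438, -0.4392, -0.0011]
scene lamp 0.55 [0.5256, 0.0107, 0.0024]
scene cap 0.73 [0.7642, -0.0813, 0.0001]
scene cap 0.64 [0.4969, -0.3091, 0.1369]
scene cap 0.28 [0.4921, -0.3139, -0.0014]
top holder_hole0 0.64 [0.4999, -0.3132, 0.0264]
top holder_hole0 0.61 [0.4451, -0.44, 0.0139]
top holder 0.78 [0.4476, -0.4369, -0.0001]
top lamp 0.85 [0.5347, 0.013, 0.0038]
```

View pics/w4.png

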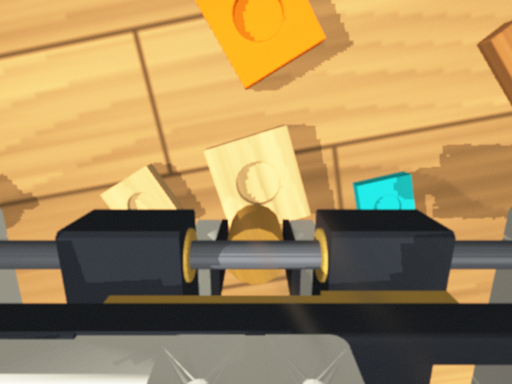

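The target recess is at (259,183) and the TCP axis lands at (256,185), so I shift by about (+1, -3) mm. The cap is held upright at (257,230). Lowering.

```bash
python3 -m creep '{"translation":[[1,-3,-12],[0,0,-20],[0,0,-22],[0,0,-20],[0,0,-15],[0,0,-10],[0,0,-6],[0,0,-3]],"spin":[0,0,0,0,0,0,0,0],"gripper":[0,0,0,0,0,0,0,0]}'
python3 -m creep '{"translation":[[0,0,-2],[0,0,-2],[0,0,-1],[0,0,0],[0,0,0]],"spin":[0,0,0,0,0],"gripper":[0,0,0,0,0]}'
python3 -m creep '{"translation":[[0,0,-1],[0,0,0]],"spin":[0,0],"gripper":[0,0]}'
python3 -m creep '{"translation":[[0,0,-1],[0,0,0]],"spin":[0,0],"gripper":[0,0]}'
```

```text
t: 20.25
eef_pos: [0.4965, -0.3148, 0.039]
ee_rot: [3.142, 0.001, -0.18]
force: [0.2, -0.9, -0.3]
width: 0.0295
gripper_force: 20.0
t: 20.75
eef_pos: [0.4968, -0.3148, 0.0349]
ee_rot: [3.142, -0.001, -0.18]
force: [-0.7, 0.2, -1.6]
width: 0.0298
gripper_force: 20.0
t: 20.95
eef_pos: [0.4966, -0.3147, 0.0336]
ee_rot: [-3.142, -0.0, -0.18]
force: [-0.4, -0.5, -0.4]
width: 0.0296
gripper_force: 20.0
t: 21.15
eef_pos: [0.4965, -0.3147, 0.0324]
ee_rot: [-3.142, 0.0, -0.18]
force: [-0.5, -0.7, -0.7]
width: 0.0297
gripper_force: 20.0
```

```bash
python3 -m creep '{"translation":[[0,0,-1],[0,0,0]],"spin":[0,0],"gripper":[0,0]}'
python3 -m creep '{"translation":[[0,0,-1],[0,0,0]],"spin":[0,0],"gripper":[0,0]}'
python3 -m creep '{"translation":[[0,0,-1],[0,0,0]],"spin":[0,0],"gripper":[0,0]}'
```

```text
t: 21.35
eef_pos: [0.4965, -0.3147, 0.0314]
ee_rot: [-3.142, 0.0, -0.18]
force: [0.4, 0.1, -1.3]
width: 0.0292
gripper_force: 20.0
t: 21.55
eef_pos: [0.4966, -0.3148, 0.0306]
ee_rot: [3.142, -0.0, -0.18]
force: [-0.2, 0.6, 0.9]
width: 0.0294
gripper_force: 20.0
t: 21.75
eef_pos: [0.4967, -0.3148, 0.0305]
ee_rot: [3.141, -0.0, -0.179]
force: [-1.9, 1.3, 9.3]
width: 0.0298
gripper_force: 20.0
```

Contact came at the recess floor (TCP 0.0305, as calculated), so the cap is in. Releasing and rising.

```bash
python3 -m creep '{"translation":[[0,0,1],[0,0,0],[0,0,0],[0,0,0],[0,0,0],[0,0,0],[0,0,0],[0,0,0]],"spin":[0,0,0,0,0,0,0,0],"gripper":[0,1,1,1,1,1,1,1]}'
python3 -m creep '{"translation":[[0,0,5],[0,0,15],[0,0,25],[0,0,30],[0,0,30],[0,0,20],[0,0,0],[0,0,0]],"spin":[0,0,0,0,0,0,0,0],"gripper":[1,1,1,1,1,1,1,1]}'
python3 - <<'E'
from h import *
import cv2
f=cams.grab_frame("scene");a=f["img"][140:260,100:440,::-1]
g=cams.grab_frame("wrist")["img"][:,:,::-1]
A=cv2.resize(a,(800,282),interpolation=2);B=cv2.resize(g[60:280,60:460],(545,300))
B=cv2.copyMakeBorder(B,0,0,0,255,0);cv2.imwrite("pics/f.png",np.vstack([A,B]))
cams.grab_frame("top")
for c in("scene","top","wrist"):
  for l in("cap","lamp","stand"):
    for d in nets.pinpoint(c,l)[:2]:print(c,l,round(d["confidence"],2),d["centre"])
E
```

```text
t: 22.55
eef_pos: [0.4966, -0.3147, 0.0305]
ee_rot: [-3.142, 0.0, -0.18]
force: [-0.1, 0.4, 0.3]
width: 0.0797
gripper_force: 0.0
t: 23.35
eef_pos: [0.4967, -0.3147, 0.1562]
ee_rot: [-3.141, -0.001, -0.18]
force: [-1.8, 0.0, -0.0]
width: 0.088
gripper_force: 0.0
scene cap 0.67 [0.4988, -0.3107, 0.0181]
scene stand 0.69 [0.5309, 0.2807, 0.0197]
top lamp 0.98 [0.5343, 0.0168, -0.0014]
top stand 0.96 [0.5277, 0.2763, 0.0213]
top stand 0.59 [0.4957, -0.3119, -0.0052]
wrist cap 0.85 [0.4935, -0.3121, 0.0156]
```

View pics/f.png

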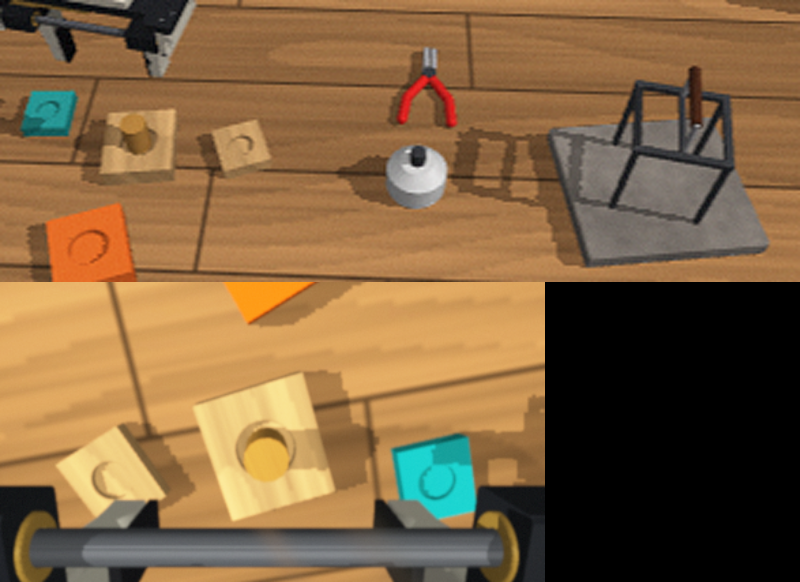

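The cap stands upright in the recess of the large wooden block (lower view, about (267,455)). The stand is upright on the slab, and the lamp is upright with its burner bare. Nothing is touching the robot.

```bash
python3 -c "
from station import arm;print(arm.job_done())"
```

```text
the job is handed in; nothing more can be done
None
```

The job is handed in: the stand is upright on the slab, the cap sits mouth down in the recess of the large wooden block, and the lamp is still upright where it was, after about 24 s of robot time.

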